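Sort the potter's bench

TASK

Sort the five pieces lying mixed on the potter's bench: stand both little jars upright on the bare ware board, lay both lids flat, knob up and side by side, in the shallow wooden tray, and lay the kiln prop flat in the steel box. Every piece must be wholly on the board, or lie on the floor inside its tray or box; leave the bowl and the pitcher where they are.

Things in the scene. Friction and masses are not known exactly. Their poses are not given: they have to be found in the camera images.
- jar_a_c (a point): small squat unglazed clay jar, loose, about 0.11 kg, round: body 50 mm across between 15 and 42 mm up, foot 40 mm across, narrow neck, 64 mm high, dark mouth. The point is on its axis, half-way up (32 mm above its underside); z along its axis. Starts upright on the bench. The two jars are alike
- jar_b_c (a point): small squat unglazed clay jar, loose, about 0.11 kg, round: body 50 mm across between 15 and 42 mm up, foot 40 mm across, narrow neck, 64 mm high, dark mouth. The point is on its axis, half-way up (32 mm above its underside); z along its axis. Starts upright on the bench. The two jars are alike
- lid_a_c (a point): unglazed clay lid, loose, about 0.07 kg: round disc 58 mm across and 9 mm thick with a round knob 21 mm across on top, from 9 to 36 mm up. The point is on its axis, half-way up (18 mm above its underside); z points up through the knob. Starts flat on the bench, knob up. The two lids are alike
- lid_b_c (a point): unglazed clay lid, loose, about 0.07 kg: round disc 58 mm across and 9 mm thick with a round knob 21 mm across on top, from 9 to 36 mm up. The point is on its axis, half-way up (18 mm above its underside); z points up through the knob. Starts flat on the bench, knob up. The two lids are alike
- prop_c (a point): kiln prop, loose, about 0.2 kg: pale fire-clay bar 90 mm long (its x axis) and 36 by 36 mm square in section, lying on the bench on a long side at any yaw. The point is its centre (18 mm above its underside)
- ware_board: bare flat plank of pale wood without rim, fixed to the bench, 84 mm (its x) by 160 mm (its y), top 18 mm above the bench. Origin: centre of its underside, at bench level. Home of the jars. Board, tray and box swap places from start to start and are turned by up to about 15 degrees; at yaw 0 their long sides run along world y
- lid_tray: shallow open wooden tray, fixed to the bench, 100 mm (its x) by 170 mm (its y) outside, 22 mm high, walls 8 mm thick, so 84 by 154 mm inside, floor 8 mm above the bench. Origin: centre of its underside. Home of the lids
- prop_box: open steel box, fixed to the bench, 112 mm (its x) by 132 mm (its y) outside, 30 mm high, walls 5 mm thick, so 102 by 122 mm inside, floor 5 mm above the bench. Origin: centre of its underside. Home of the kiln prop
- bowl: round clay bowl, 120 mm across and 60 mm high, loose, at the far side of the bench; not to be moved. Origin: centre of its underside
- pitcher: clay pitcher with a side handle, about 90 mm across and 112 mm high, loose, at the far side of the bench; not to be moved. Origin: centre of its underside

How it is judged:
At the end, for the whole second after the job is handed in: Jars upright (0.1 rad) on the ware board, foot overhanging 2 mm at most; lids flat, knob up (0.1 rad), on the floor of the wooden tray; kiln prop on a long side on the floor of the steel box; all at rest; bowl and pitcher within 30 mm of where they stood (x of jar_a_c in the frame of ware_board between -0.024 and 0.024 m and y of jar_a_c in the frame of ware_board between -0.062 and 0.062 m and z of jar_a_c in the frame of ware_board between 0.045 and 0.055 m and angle between each of jar_a_c, jar_b_c, lid_a_c, lid_b_c's own z axis and vertical below 0.1 rad and x of jar_b_c in the frame of ware_board between -0.024 and 0.024 m and y of jar_b_c in the frame of ware_board between -0.062 and 0.062 m and z of jar_b_c in the frame of ware_board between 0.045 and 0.055 m and x of lid_a_c in the frame of lid_tray between -0.02 and 0.02 m and y of lid_a_c in the frame of lid_tray between -0.055 and 0.055 m and z of lid_a_c in the frame of lid_tray between 0.02 and 0.031 m and x of lid_b_c in the frame of lid_tray between -0.02 and 0.02 m and y of lid_b_c in the frame of lid_tray between -0.055 and 0.055 m and z of lid_b_c in the frame of lid_tray between 0.02 and 0.031 m and x of prop_c in the frame of prop_box between -0.034 and 0.034 m and y of prop_c in the frame of prop_box between -0.044 and 0.044 m and z of prop_c in the frame of prop_box between 0.018 and 0.028 m and angle between prop_c's own x axis and vertical between 1.47 and 1.67 rad and linear speed of each of jar_a, jar_b, lid_a, lid_b, prop below 0.02 m/s and distance of each of bowl, pitcher from where it was at the start of the episode below 0.03 m); the robot touches nothing.
It fails at once if the bowl or the pitcher is moved by more than 30 mm (distance of any of bowl, pitcher from where it was at the start of the episode above 0.03 m).
It also fails if it takes over 122 s, if anything falls off the work surface, if the arm or the gripper's body presses on something with over 40 N, if the wrist force passes 120 N, or if a joint passes its speed limit or range.

ROBOT

A 7-joint arm with a two-finger parallel gripper is mounted at the origin on the work surface. World frame = base frame: x ahead of the robot, y to its left, z up, the work surface at z = 0. Lengths are in m, angles in rad, forces in N, time in s.
With the tool pointing down it reaches from about 0.4 to 0.85 m from the base axis. Payload 10.4 kg.
Tool frame: the origin (TCP) lies midway between the tips of the shut fingers; the grasp point (between the pads) lies 19 mm behind it (manip.pinch_z is the distance from the TCP to the grasp point, in m); y points along the fingers, x is the direction in which the jaws open and shut, and the axes are right-handed (so a half turn about y gives the same grasp; the last joint's range is limited). The gripper opens to 85 mm and grips with 20 to 120 N. Pads are 22 mm wide; open, the fingers measure 114 mm over their backs; the gripper's body (76 mm by 85 mm) begins 54 mm behind the grasp point. The pads swing forward as they close: fully open they stand 13 mm farther back than shut.
Start: joints at [1.123, 0.332, -0.065, 1.46, 0.022, 1.35, -0.088], TCP at [0.258, -0.569, 0.231] pointing down, gripper open.
Joint ranges: [-2.6, 2.6], [-0.5, 2.12], [-1.47, 1.34], [0.16, 2.42], [-1.27, 4.41], [0.06, 2.06], [-2.6, 2.6]. Speed limits (rad/s): [2.22, 2.22, 2.79, 2.79, 3.14, 3.14, 3.14].

INTERFACE

Orientations are given as a unit quaternion [x, y, z, w].
In Python, from workcell import manip gives the robot as it stands.
- The arm moves only by the shell command python3 -m pendant 'ROWS' [OPENING] [FORCE]. ROWS is a JSON object of lists of equal length, an entry for each row: "offset": the shift along the tool's x, y, z scaled (see below), a list of three; "turn": the turn, a rotation vector about the tool's x, y, z scaled (see below), a list of three. A call has 1 to 12 rows; each row is the pose to reach, as a shift and turn from the pose measured when the call began, along the tool's axes at that moment; what a row does not reach only later rows make up. The controller multiplies each number of a shift by 200 mm and each number of a turn by 45 degrees. A row lasts 1/8 s, in which the tool goes at most 62.5 mm and 10.7 degrees, less where a joint would pass 70% of its speed; a pose out of reach is approached as far as the arm can. A call with a number of a shift or a turn outside -1 to 1 is refused whole. A call with a gripper value outside its range is refused whole. OPENING is the opening in per cent of the stroke, from 0 (shut) to 100 (fully open), set as the call begins (- or left out, the last holds). The fingers move at their own pace and stop on an object; FORCE is the grip in N (left out, the last holds). Time passes only in rows, so rows that repeat a pose let the fingers close. It gives the time, the measured TCP pose, the force and the opening at its end, in the units of the state.
- manip.get_obs(): the state, without advancing time (a new reading comes with each control period).
- manip.camera(name): name is "scene" or "side" or "wrist"; returns (picture, depth): 420x560x3 uint8, red, green, blue; 420x560 float32, m along the optical axis (not along the pixel's ray), 0 where there is no reading.
- manip.camera_model(name): a dict with "intrinsics" (3x3 intrinsics, pixels), "R" (3x3) and "t" (3): a world point X has camera coordinates R X + t; the wrist camera has in their place "tool_from_camera" (4x4, takes a point from camera to tool coordinates, whose origin is the TCP and whose axes are the tool frame's). Camera axes: x right, y down, z forward; pixel columns grow to the right and rows downward; lengths in m; the calibration is good to about 2 mm. A picture is of the moment at which its call begins: read the wrist's pose just before it. camera_model takes no time and is no camera call.
- manip.hand_in(): hands the job in, once; it reports no verdict.
The state is a dict: "clock": time; "joint_pos": joint angles; "joint_velocities": joint speeds; "tau": joint torques, N m; "position": TCP position; "ee_rot": TCP orientation; "ft_force": force on the tool from outside, world axes, zero at the start; "torque": the same for the moment, N m; "grip_width": opening from 0.0 (shut) to 1.0 (fully open).
Only numpy, scipy, OpenCV 4.12 (cv2) and the standard library are available. Lean on these libraries where they do the work, as an engineer would, in place of code of your own. Each camera call takes 0.05 s, during which the arm holds its last target. There are 200 camera calls.

## Working session

There is one attempt and no reset: what is moved stays moved. The work goes in short steps, Python scripts to look and compute and a shell command to move; the robot and the scene stay as the last step left them, time stands still between calls to the robot, and variables do not carry over. Pictures are saved under pics/ and viewed, about 12 in all and at most 16, crops included, and the job is handed in when it is done.

```bash
mkdir -p pics; cat > h.py <<'E'
import numpy as np, cv2, json
from workcell import manip
from scipy.spatial.transform import Rotation as R
def snap(n,f):
    o=manip.get_obs(); p,d=manip.camera(n); cv2.imwrite(f'pics/{f}.png',p[:,:,::-1]); np.savez(f'pics/{f}.npz',p=p,d=d,pos=o['position'],rot=o['ee_rot']); return p,d
def cloud(n,f):
    z=np.load(f'pics/{f}.npz'); d=z['d']; m=manip.camera_model(n); K=np.array(m['intrinsics'])
    v,u=np.mgrid[:d.shape[0],:d.shape[1]]
    c=np.stack([(u-K[0,2])/K[0,0]*d,(v-K[1,2])/K[1,1]*d,d],-1)
    if n=='wrist':
        T=np.array(m['tool_from_camera']); c=c@T[:3,:3].T+T[:3,3]
        return R.from_quat(z['rot']).apply(c.reshape(-1,3)).reshape(c.shape)+z['pos']
    return (c-np.array(m['t']))@np.array(m['R'])
E
python3 - <<'E'
from h import *
o=manip.get_obs(); print({k:np.round(v,3) for k,v in o.items()},manip.pinch_z)
for n in('scene','side'):
    snap(n,n+'0'); m=manip.camera_model(n); print(n, -np.array(m['R']).T@m['t'])
E
```

```text
{'clock': np.float64(0.0), 'joint_pos': array([ 1.123,  0.333, -0.065,  1.461,  0.022,  1.35 , -0.088]), 'joint_velocities': array([ 0.002,  0.   ,  0.   , -0.   ,  0.001,  0.   ,  0.   ]), 'tau': array([-1.0000e-03, -6.2544e+01,  4.9000e-02, -3.9161e+01,  1.6000e-02,
        1.0000e-02,  0.0000e+00]), 'position': array([ 0.257, -0.569,  0.231]), 'ee_rot': array([-0.594,  0.384, -0.383,  0.594]), 'ft_force': array([-0.125, -0.034,  0.629]), 'torque': array([ 0.018,  0.013, -0.007]), 'grip_width': np.float64(0.999)} 0.0187
scene [ 0.96357852 -0.37498548  0.79146166]
side [0.39652559 1.01296038 0.98498452]
```

View pics/scene0.png

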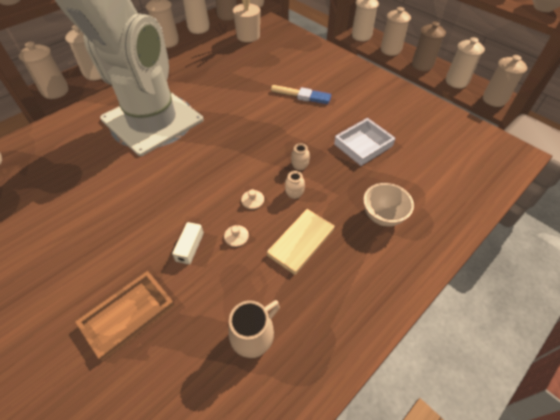

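View pics/side0.png

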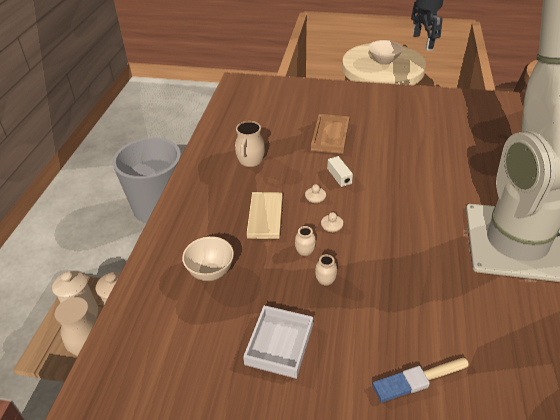

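```bash
python3 - <<'E'
from h import *
o=manip.get_obs(); print(R.from_quat(o['ee_rot']).as_matrix().round(3)); print(np.array(manip.camera_model('wrist')['tool_from_camera']).round(3))
# top-down ortho maps from both cameras, 2 px/mm... 1px=1.25mm
for n in('scene','side'):
    P=cloud(n,n+'0'); z=np.load(f'pics/{n}0.npz'); ok=(z['d']>0)&(P[...,2]<.13)&(P[...,2]>-.02)
    p=P[ok];c=z['p'][ok]; 
    i=np.argsort(p[:,2]); p=p[i];c=c[i]
    im=np.zeros((800,600,3),np.uint8) if 0 else np.zeros((480,800,3),np.uint8)
    # cols: y from +0.6 to -0.6 ; rows: x 0.95..0.2
    u=((0.6-p[:,1])/.0015).astype(int); v=((0.9-p[:,0])/.0015).astype(int)
    k=(u>=0)&(u<800)&(v>=0)&(v<480); im[v[k],u[k]]=c[k][:,::-1]; cv2.imwrite(f'pics/{n}_top.png',im)
E
```

```text
[[ 0.412 -0.001  0.911]
 [-0.911  0.001  0.412]
 [-0.001 -1.    -0.   ]]
[[ 1.    -0.    -0.     0.   ]
 [ 0.    -0.325  0.946 -0.143]
 [-0.    -0.946 -0.325  0.084]
 [ 0.     0.     0.     1.   ]]
```

The scene view shows the tray at (124,313), board (301,241), box (365,142), jars (301,156) and (295,184), lids (253,199) and (236,235), and the prop at (188,242). The bowl is at (388,205) and the pitcher at (250,330). The side view agrees with this layout. Next I'll measure from depth.

```bash
python3 - <<'E'
from h import *
seeds={'scene':dict(tray=(124,313),board=(301,241),box=(365,142),jar1=(301,160),jar2=(295,188),lid1=(253,199),lid2=(236,235),prop=(188,242),bowl=(388,215),pitcher=(250,335)),
'side':dict(tray=(330,133),board=(265,215),box=(280,340),jar1=(326,272),jar2=(305,243),lid1=(332,220),lid2=(315,193),prop=(340,171),bowl=(208,262),pitcher=(250,148))}
for n in seeds:
    P=cloud(n,n+'0'); d=np.load(f'pics/{n}0.npz')['d']
    print(n,'bench z', [P[v,u].round(3) for u,v in ([(150,200),(420,280)] if n=='scene' else [(400,200),(400,330)])])
    m=((d>0)&(P[...,2]>.004)&(P[...,2]<.2)).astype(np.uint8)
    k,lab=cv2.connectedComponents(m,connectivity=4)
    for s,(u,v) in seeds[n].items():
        l=lab[v,u]
        if s in('tray',) and l==0:
            w=lab[v-25:v+26,u-25:u+26]; l=np.bincount(w[w>0]).argmax() if (w>0).any() else 0
        q=P[lab==l] if l else np.zeros((1,3))
        r=cv2.minAreaRect((q[:,:2]*1000).astype(np.float32))
        print(s,len(q),'zmax %.3f'%np.percentile(q[:,2],99.5),'med',np.median(q[:,2]).round(3),'rect',np.round(r[0],1),np.round(r[1],1),round(r[2],1), 'top',q[q[:,2]>np.percentile(q[:,2],99)-.006][:,:2].mean(0).round(4))
E
```

```text
scene bench z [array([ 0.272, -0.183, -0.   ]), array([0.902, 0.126, 0.002])]
tray 4094 zmax 0.024 med 0.008 rect [ 510.4 -389.7] [169.9 102.9] 88.9 top [ 0.5129 -0.3961]
board 2124 zmax 0.021 med 0.017 rect [642.    6.4] [ 85.  162.1] 7.3 top [0.6436 0.0028]
box 1262 zmax 0.032 med 0.013 rect [535.4 385.7] [137.4 115.4] 83.3 top [0.537  0.3824]
jar1 366 zmax 0.066 med 0.047 rect [462.5 188. ] [46.  43.2] 78.0 top [0.4599 0.1915]
jar2 405 zmax 0.066 med 0.047 rect [523.  103.5] [51.1 44.3] 42.0 top [0.5213 0.1068]
lid1 321 zmax 0.038 med 0.009 rect [465.5   7. ] [55.5 56.3] 51.0 top [0.4654 0.0068]
lid2 382 zmax 0.037 med 0.01 rect [520.9 -95.5] [55.6 56.9] 34.2 top [ 0.5226 -0.0964]
prop 745 zmax 0.038 med 0.035 rect [ 464.5 -194.4] [37.1 91.2] 32.4 top [ 0.4658 -0.1956]
bowl 1 zmax 0.000 med 0.0 rect [0. 0.] [0. 0.] 0.0 top [0. 0.]
pitcher 2168 zmax 0.114 med 0.11 rect [ 743.7 -230.2] [102.9  80.7] 54.1 top [ 0.7359 -0.2356]
side bench z [array([ 0.287, -0.118, -0.003]), array([0.282, 0.312, 0.003])]
tray 1170 zmax 0.028 med 0.011 rect [ 509.6 -402.1] [208.3 114.2] 86.8 top [ 0.5082 -0.3782]
board 1452 zmax 0.023 med 0.018 rect [642.4  -0. ] [ 90.1 183.4] 7.8 top [0.6385 0.012 ]
box 2853 zmax 0.034 med 0.008 rect [531.4 377.5] [154.6 113.5] 82.9 top [0.5322 0.391 ]
jar1 529 zmax 0.068 med 0.048 rect [460.4 173.1] [49.  93.8] 8.9 top [0.4569 0.1918]
jar2 472 zmax 0.069 med 0.047 rect [523.4  85.8] [53.6 98.9] 4.3 top [0.5189 0.1082]
lid1 314 zmax 0.039 med 0.011 rect [461.9  12.2] [54.8 54.6] 5.0 top [0.4616 0.0114]
lid2 271 zmax 0.040 med 0.011 rect [519.2 -96.3] [56.9 64. ] 21.6 top [ 0.5178 -0.093 ]
prop 476 zmax 0.041 med 0.034 rect [ 462.2 -214. ] [ 64.6 132.8] 34.2 top [ 0.4615 -0.1907]
bowl 1 zmax 0.000 med 0.0 rect [0. 0.] [0. 0.] 0.0 top [0. 0.]
pitcher 1083 zmax 0.117 med 0.077 rect [ 756.6 -298.3] [ 87.1 272.9] 19.8 top [ 0.7333 -0.2317]
```

View pics/side_top.png

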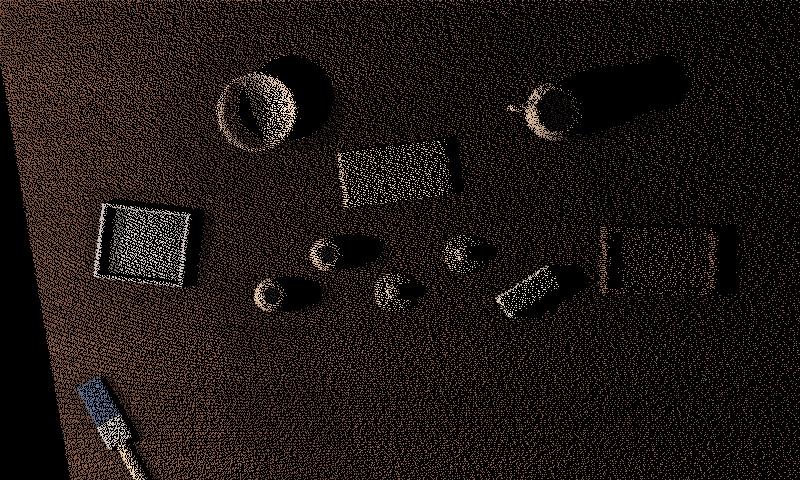

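```bash
cat > wp.py <<'E'
# usage: wp.py x,y,z,yawdeg ...  -> offsets/turns for the moves, all from the measured pose
import sys; from h import *
o=manip.get_obs(); p=np.array(o['position']); C=R.from_quat(o['ee_rot']); X=C.as_matrix()
print('t %.2f'%o['clock'],'pos',p.round(4),'yaw %.1f'%np.degrees(np.arctan2(X[1,0],X[0,0])),'q7 %.2f'%o['joint_pos'][6],'grip %.3f'%o['grip_width'],'f',np.round(o['ft_force'],1))
for a in sys.argv[1:]:
    x,y,z,w=map(float,a.split(',')); w=np.radians(w); c,s=np.cos(w),np.sin(w)
    T=np.array([[c,0,s],[s,0,-c],[0,-1,0]]); assert abs(np.linalg.det(T)-1)<1e-6
    T=R.from_matrix(T); d=np.array([x,y,z])-p
    print(a,'off',(C.inv().apply(d)/.2).round(3).tolist(),'turn',((C.inv()*T).as_rotvec()/(np.pi/4)).round(3).tolist(),'rows %.1f'%max(np.linalg.norm(d)/.0625,np.degrees((C.inv()*T).magnitude())/10.7))
E
python3 wp.py 0.32,-0.44,0.2,-25 0.3,-0.38,0.18,-25 0.4635,-0.193,0.12,33
```

```text
t 0.10 pos [ 0.2575 -0.5692  0.2306] yaw -65.7 q7 -0.09 grip 1.001 f [-0.1  0.5  1.2]Traceback (most recent call last):
  File "wp.py", line 7, in <module>
    T=np.array([[c,0,s],[s,0,-c],[0,-1,0]]); assert abs(np.linalg.det(T)-1)<1e-6
                                                    ^^^^^^^^^^^^^^^^^^^^^^^^^^^^
AssertionError
```

```bash
sed -i 's/\[\[c,0,s\],\[s,0,-c\],/[[c,0,-s],[s,0,c],/' wp.py
python3 wp.py  0.34,-0.41,0.18,-24 0.4635,-0.193,0.12,33
```

```text
t 0.10 pos [ 0.2575 -0.5692  0.2306] yaw -65.7 q7 -0.09 grip 1.001 f [-0.1  0.5  1.2]
0.34,-0.41,0.18,-24 off [-0.555, 0.254, 0.704] turn [-0.001, -0.926, -0.002] rows 3.9
0.4635,-0.193,0.12,33 off [-1.288, 0.554, 1.714] turn [-0.001, -2.192, -0.001] rows 9.2
```

```bash
python3 -m pendant '{"offset":[[-0.7,0.2,0.95],[-0.7,0.2,0.95],[-0.7,0.2,0.95],[-0.7,0.2,0.95],[-0.7,0.2,0.95]],"turn":[[0,-1,0],[0,-1,0],[0,-1,0],[0,-1,0],[0,-1,0]]}' 60 40; python3 wp.py 0.4635,-0.193,0.12,33
```

```text
clock: 0.72
position: [0.3749, -0.3591, 0.1901]
ee_rot: [-0.695, 0.124, -0.123, 0.697]
ft_force: [-1.4, -0.5, -0.1]
grip_width: 0.598
t 0.72 pos [ 0.3749 -0.3591  0.1901] yaw -20.1 q7 0.29 grip 0.598 f [-1.4 -0.5 -0.1]
0.4635,-0.193,0.12,33 off [0.131, 0.353, 0.931] turn [-0.004, -1.18, -0.001] rows 5.0
```

```bash
python3 -m pendant '{"offset":[[0.13,0.1,0.93],[0.13,0.1,0.93],[0.13,0.1,0.93],[0.13,0.1,0.93],[0.13,0.1,0.93],[0.13,0.1,0.93]],"turn":[[0,-1,0],[0,-1,0],[0,-1,0],[0,-1,0],[0,-1,0],[0,-1,0]]}' 70; python3 - <<'E'
from h import *
snap('wrist','w1')
E
python3 wp.py 0.4635,-0.193,0.06,33 0.4635,-0.193,0.008,33
```

```text
clock: 1.48
position: [0.463, -0.1941, 0.1704]
ee_rot: [-0.69, -0.152, 0.152, 0.692]
ft_force: [0.2, -0.2, -1.1]
grip_width: 0.697
t 1.52 pos [ 0.463  -0.1941  0.1704] yaw 24.7 q7 0.68 grip 0.699 f [0.7 0.1 0.1]
0.4635,-0.193,0.06,33 off [0.005, 0.552, 0.002] turn [-0.004, -0.184, 0.0] rows 1.8
0.4635,-0.193,0.008,33 off [0.005, 0.812, 0.001] turn [-0.004, -0.184, 0.0] rows 2.6
```

View pics/w1.png

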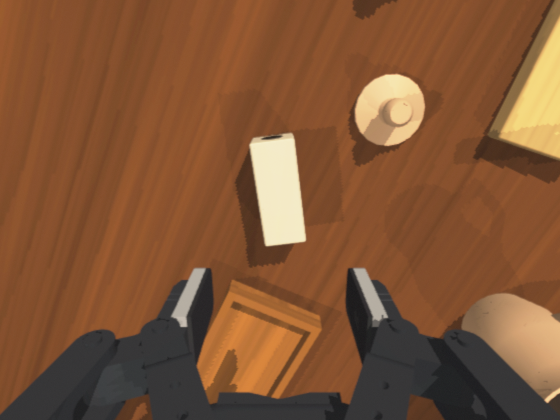

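The wrist view shows the prop at (277,190), a lid at (390,110), the tray corner and the board edge. I'll check the prop's pose in the wrist depth.

```bash
cat > comp.py <<'E'
import sys; from h import *
# comp.py cam file zlo zhi u,v ... : fit rectangle of the component at the pixel within the height band
n,f,lo,hi=sys.argv[1:5]; lo,hi=float(lo),float(hi); P=cloud(n,f); d=np.load(f'pics/{f}.npz')['d']
lab=cv2.connectedComponents(((d>0)&(P[...,2]>lo)&(P[...,2]<hi)).astype(np.uint8),connectivity=4)[1]
for a in sys.argv[5:]:
    u,v=map(int,a.split(',')); q=P[lab==lab[v,u]] if lab[v,u] else None
    if q is None: print(a,'none',P[v,u].round(3)); continue
    r=cv2.minAreaRect((q[:,:2]*1000).astype(np.float32)); e,_=cv2.minEnclosingCircle((q[:,:2]*1000).astype(np.float32))
    print(a,len(q),'z med %.4f'%np.median(q[:,2]),'rect',np.round(r[0],1),np.round(r[1],1),round(r[2],1),'circ',np.round(e,1),round(_,1))
E
python3 comp.py wrist w1 .030 .045 277,190 397,112; python3 comp.py wrist w1 .005 .06 375,110
```

```text
277,190 4555 z med 0.0361 rect [ 462.7 -193.9] [36.1 90.1] 32.2 circ [ 462.7 -194. ] 47.7
397,112 662 z med 0.0356 rect [519.7 -95.5] [21.5 21.4] 12.7 circ [519.7 -95.6] 11.1
375,110 3859 z med 0.0101 rect [519.8 -95.9] [57.7 56.7] 24.9 circ [519.9 -95.6] 29.1
```

```bash
python3 -m pendant '{"offset":[[0,0.25,0],[0,0.5,0],[0,0.65,0],[0,0.75,0],[0,0.81,0],[0,0.81,0]],"turn":[[0,-0.17,0],[0,-0.17,0],[0,-0.17,0],[0,-0.17,0],[0,-0.17,0],[0,-0.17,0]]}' 70 50; python3 -m pendant '{"offset":[[0,0,0],[0,0,0],[0,0,0],[0,0,0],[0,0,0],[0,-0.25,0],[0,-0.5,0],[0,-0.6,0],[0,-0.6,0]],"turn":[[0,0,0],[0,0,0],[0,0,0],[0,0,0],[0,0,0],[0,0,0],[0,0,0],[0,0,0],[0,0,0]]}' 0 60; python3 wp.py 0.48,0.0,0.13,14 0.534,0.386,0.13,-7
```

```text
clock: 2.28
position: [0.4624, -0.1938, 0.008]
ee_rot: [-0.678, -0.196, 0.197, 0.68]
ft_force: [0.6, -0.0, 0.3]
grip_width: 0.701
clock: 3.4
position: [0.4634, -0.1946, 0.1294]
ee_rot: [-0.679, -0.197, 0.196, 0.68]
ft_force: [-0.4, 0.6, -2.7]
grip_width: 0.414
t 3.40 pos [ 0.4634 -0.1946  0.1294] yaw 32.3 q7 0.79 grip 0.414 f [-0.4  0.6 -2.7]
0.48,0.0,0.13,14 off [0.59, -0.001, 0.778] turn [-0.002, 0.407, 0.001] rows 3.1
0.534,0.386,0.13,-7 off [1.85, 0.002, 2.265] turn [-0.002, 0.874, 0.001] rows 9.4
```

```bash
python3 -m pendant '{"offset":[[0.2,0,0.24],[0.4,0,0.49],[0.6,0,0.73],[0.8,0,0.98],[0.8,0,0.98]],"turn":[[0,0.2,0],[0,0.4,0],[0,0.6,0],[0,0.85,0],[0,0.85,0]]}';  python3 wp.py 0.534,0.386,0.13,-7
```

```text
clock: 4.03
position: [0.4929, 0.0602, 0.1284]
ee_rot: [-0.705, 0.037, -0.036, 0.707]
ft_force: [-0.2, 0.1, -3.9]
grip_width: 0.408
t 4.03 pos [0.4929 0.0602 0.1284] yaw -5.9 q7 -0.42 grip 0.408 f [-0.2  0.1 -3.9]
0.534,0.386,0.13,-7 off [0.038, -0.004, 1.642] turn [-0.003, 0.025, -0.002] rows 5.3
```

```bash
python3 -m pendant '{"offset":[[0.03,0,0.3],[0.03,0,0.6],[0.03,0,0.9],[0.03,0,1],[0.03,0,1]],"turn":[[0,0,0],[0,0,0],[0,0,0],[0,0,0],[0,0,0]]}';python3 - <<'E'
from h import *
snap('wrist','w2')
E
  python3 wp.py 0.534,0.386,0.13,-7
```

```text
clock: 4.65
position: [0.5178, 0.2603, 0.1271]
ee_rot: [-0.705, 0.037, -0.034, 0.707]
ft_force: [-0.3, -1.2, -2.9]
grip_width: 0.408
t 4.70 pos [0.5184 0.2584 0.1272] yaw -5.8 q7 -0.85 grip 0.408 f [-0.1  0.  -2.6]
0.534,0.386,0.13,-7 off [0.013, -0.013, 0.642] turn [-0.002, 0.026, -0.005] rows 2.1
```

View pics/w2.png

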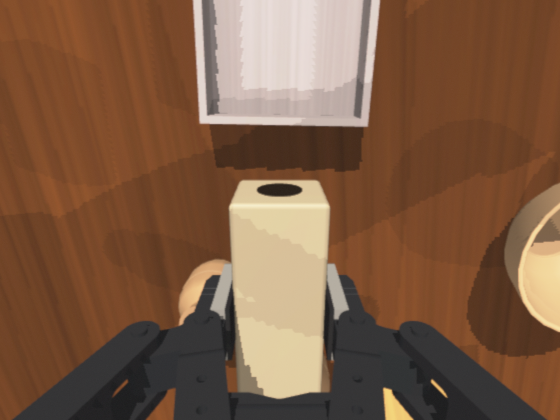

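The prop is held straight, parallel to the box; the box's near rim runs from (201,124) to (368,125). I'll check these rim points.

```bash
python3 - <<'E'
from h import *
P=cloud('wrist','w2'); m=(P[...,2]>.024)&(P[...,2]<.036)&(P[...,1]>.29); m[180:]=0
q=P[m]; r=[q[abs(np.arange(len(q))>-1)]]
print(len(q),'near row', [P[121:125,u][:, :].mean(0).round(4) for u in (210,240,280,320,360)])
# sides at several y
for v in (30,60,90):
    c=np.where(m[v])[0]; print(v,c.min(),c.max(),P[v,c.min()].round(4),P[v,c.max()].round(4))
E
```

```text
3738 near row [array([0.4764, 0.3259, 0.0229]), array([0.4969, 0.3238, 0.0224]), array([0.5243, 0.3218, 0.0299]), array([0.5508, 0.3191, 0.03  ]), array([0.5773, 0.3165, 0.03  ])]
30 195 376 [0.478  0.382  0.0311] [0.5885 0.3711 0.0301]
60 197 374 [0.4763 0.3651 0.0315] [0.5871 0.3542 0.0297]
90 198 371 [0.4734 0.3475 0.0294] [0.5849 0.3363 0.03  ]
```

```bash
python3 -m pendant '{"offset":[[0.01,0,0.3],[0.01,0,0.64],[0.01,0,0.64],[0.01,0.2,0.64],[0.01,0.4,0.64],[0.01,0.5,0.64],[0.01,0.56,0.64],[0.01,0.565,0.64],[0.01,0.565,0.64]],"turn":[[0,0,0],[0,0,0],[0,0,0],[0,0,0],[0,0,0],[0,0,0],[0,0,0],[0,0,0],[0,0,0]]}'; python3 -m pendant '{"offset":[[0,0,0],[0,0,0],[0,0,0],[0,-0.15,0],[0,-0.4,0],[0,-0.55,0],[0,-0.55,0]],"turn":[[0,0,0],[0,0,0],[0,0,0],[0,0,0],[0,0,0],[0,0,0],[0,0,0]]}' 56; python3 wp.py 0.459,0.191,0.12,23
```

```text
clock: 5.82
position: [0.5335, 0.386, 0.0153]
ee_rot: [-0.705, 0.037, -0.035, 0.707]
ft_force: [0.7, -0.8, -2.6]
grip_width: 0.413
clock: 6.7
position: [0.5349, 0.3869, 0.1284]
ee_rot: [-0.704, 0.036, -0.036, 0.708]
ft_force: [0.3, -0.1, -0.3]
grip_width: 0.558
t 6.70 pos [0.5349 0.3869 0.1284] yaw -5.8 q7 -1.04 grip 0.558 f [ 0.3 -0.1 -0.3]
0.459,0.191,0.12,23 off [-0.278, 0.036, -1.013] turn [-0.007, -0.641, 0.003] rows 3.4
```

```bash
python3 -m pendant '{"offset":[[-0.1,-0.1,-0.3],[-0.2,-0.1,-0.6],[-0.28,-0.1,-0.9],[-0.28,-0.1,-1],[-0.28,-0.1,-1]],"turn":[[0,0,0],[0,0,0],[0,0,0],[0,0,0],[0,0,0]]}' 80; python3 - <<'E'
from h import *
snap('wrist','w3')
E
  python3 wp.py 0.459,0.191,0.12,-6
```

```text
clock: 7.32
position: [0.4587, 0.191, 0.1466]
ee_rot: [-0.705, 0.037, -0.038, 0.707]
ft_force: [0.4, 0.3, 0.1]
grip_width: 0.799
t 7.38 pos [0.4588 0.1928 0.1469] yaw -5.9 q7 -0.70 grip 0.802 f [ 0.6  0.9 -0.1]
0.459,0.191,0.12,-6 off [0.002, 0.134, -0.009] turn [-0.006, 0.002, 0.001] rows 0.4
```

View pics/w3.png

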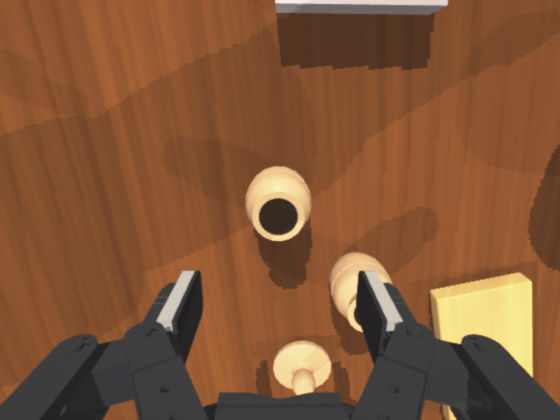

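```bash
python3 comp.py wrist w3 .058 .07 278,237; python3 comp.py wrist w3 .01 .07 278,190; python3 comp.py wrist w3 .014 .022 480,310
```

```text
278,237 2001 z med 0.0644 rect [458.6 191.4] [35.6 35. ] 85.5 circ [458.3 191.3] 18.0
278,190 3800 z med 0.0633 rect [458.8 195.2] [42.9 49.5] 80.7 circ [458.5 192. ] 25.1
480,310 5482 z med 0.0180 rect [637.8  32.9] [ 84.9 109.4] 7.5 circ [637.5  32.5] 68.0
```

```bash
python3 -m pendant '{"offset":[[0,0.2,-0.007],[0,0.4,-0.007],[0,0.55,-0.007],[0,0.65,-0.007],[0,0.67,-0.007],[0,0.67,-0.007]],"turn":[[0,0,0],[0,0,0],[0,0,0],[0,0,0],[0,0,0],[0,0,0]]}'; python3 -m pendant '{"offset":[[0,0,0],[0,0,0],[0,0,0],[0,0,0],[0,0,0],[0,-0.25,0],[0,-0.5,0],[0,-0.6,0],[0,-0.6,0]],"turn":[[0,0,0],[0,0,0],[0,0,0],[0,0,0],[0,0,0],[0,0,0],[0,0,0],[0,0,0],[0,0,0]]}' 0 40; python3 wp.py 0.6367,0.0437,0.135,7.5 0.6367,0.0437,0.033,7.5
```

```text
clock: 8.12
position: [0.4592, 0.1927, 0.0134]
ee_rot: [-0.704, 0.036, -0.037, 0.708]
ft_force: [-0.5, 0.6, -0.3]
grip_width: 0.804
clock: 9.25
position: [0.4601, 0.1923, 0.1353]
ee_rot: [-0.704, 0.035, -0.038, 0.708]
ft_force: [-0.3, -0.7, -0.3]
grip_width: 0.566
t 9.25 pos [0.4601 0.1923 0.1353] yaw -5.9 q7 -0.71 grip 0.566 f [-0.3 -0.7 -0.3]
0.6367,0.0437,0.135,7.5 off [0.955, 0.002, -0.648] turn [-0.007, -0.298, 0.008] rows 3.7
0.6367,0.0437,0.033,7.5 off [0.952, 0.512, -0.651] turn [-0.007, -0.298, 0.008] rows 4.0
```

```bash
python3 -m pendant '{"offset":[[0.25,0,-0.17],[0.5,0,-0.34],[0.75,0,-0.51],[0.95,0,-0.65],[0.955,0,-0.65],[0.955,0.2,-0.65],[0.955,0.4,-0.65],[0.955,0.47,-0.65],[0.955,0.505,-0.65],[0.955,0.515,-0.65],[0.955,0.515,-0.65]],"turn":[[0,-0.1,0],[0,-0.2,0],[0,-0.3,0],[0,-0.3,0],[0,-0.3,0],[0,-0.3,0],[0,-0.3,0],[0,-0.3,0],[0,-0.3,0],[0,-0.3,0],[0,-0.3,0]]}'; python3 wp.py 0.6367,0.0437,0.031,7.5
```

```text
clock: 10.62
position: [0.638, 0.044, 0.0336]
ee_rot: [-0.704, -0.05, 0.044, 0.707]
ft_force: [0.3, 0.0, -1.2]
grip_width: 0.563
t 10.62 pos [0.638  0.044  0.0336] yaw 7.6 q7 -0.27 grip 0.563 f [ 0.3  0.  -1.2]
0.6367,0.0437,0.031,7.5 off [-0.007, 0.013, -0.001] turn [-0.006, 0.002, 0.011] rows 0.1
```

```bash
python3 -m pendant '{"offset":[[-0.006,0.012,0],[-0.006,0.012,0],[-0.006,0.012,0]],"turn":[[0,0,0],[0,0,0],[0,0,0]]}'; python3 -m pendant '{"offset":[[0,0,0],[0,0,0],[0,0,0],[0,0,0],[0,-0.15,0],[0,-0.4,0],[0,-0.6,0],[0,-0.6,0]],"turn":[[0,0,0],[0,0,0],[0,0,0],[0,0,0],[0,0,0],[0,0,0],[0,0,0],[0,0,0]]}' 80; python3 wp.py 0.520,0.107,0.15,7.5
```

```text
clock: 11.0
position: [0.6378, 0.0439, 0.0328]
ee_rot: [-0.704, -0.05, 0.043, 0.707]
ft_force: [-1.7, -1.1, 5.9]
grip_width: 0.566
clock: 12.0
position: [0.6384, 0.0437, 0.1565]
ee_rot: [-0.704, -0.052, 0.041, 0.707]
ft_force: [0.1, -0.7, -0.3]
grip_width: 0.795
t 12.00 pos [0.6384 0.0437 0.1565] yaw 7.6 q7 -0.21 grip 0.795 f [ 0.1 -0.7 -0.3]
0.520,0.107,0.15,7.5 off [-0.545, 0.025, 0.391] turn [-0.005, 0.001, 0.021] rows 2.1
```

```bash
python3 -m pendant '{"offset":[[-0.25,0,0.18],[-0.5,0,0.36],[-0.545,0,0.39],[-0.545,0,0.39],[-0.545,0,0.39]],"turn":[[-0.005,0,0.02],[-0.005,0,0.02],[-0.005,0,0.02],[-0.005,0,0.02],[-0.005,0,0.02]]}'; python3 - <<'E'
from h import *
snap('wrist','w4')
E
  python3 wp.py 0.520,0.107,0.013,7.5
```

```text
clock: 12.62
position: [0.521, 0.1057, 0.1548]
ee_rot: [-0.706, -0.046, 0.046, 0.706]
ft_force: [0.8, -0.5, -0.2]
grip_width: 0.797
t 12.68 pos [0.521  0.1058 0.1547] yaw 7.5 q7 -0.31 grip 0.799 f [0.7 0.5 0.3]
0.520,0.107,0.013,7.5 off [-0.005, 0.709, 0.006] turn [-0.001, -0.001, 0.001] rows 2.3
```

View pics/w4.png

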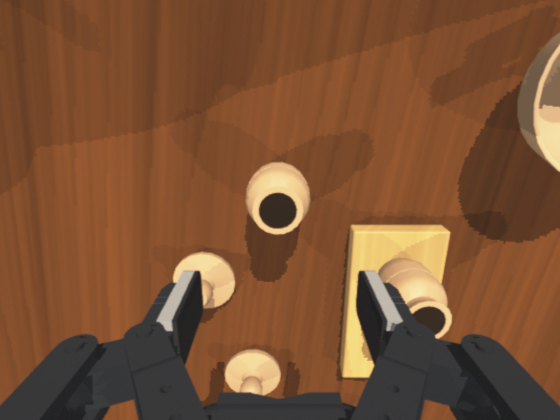

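Jar 1 stands upright on the board at (415,295), and jar 2 is centred at (278,205).

```bash
python3 comp.py wrist w4 .058 .07 278,233;python3 comp.py wrist w4 .074 .09 430,338; python3 comp.py wrist w4 .014 .022 400,245
```

```text
278,233 1891 z med 0.0644 rect [520.3 107.2] [35.2 34.7] 6.0 circ [520.  107.1] 18.0
430,338 none [0.565 0.123 0.21 ]
400,245 5334 z med 0.0181 rect [641.    6.9] [ 84.3 161.5] 7.2 circ [640.9   7.3] 89.2
```

```bash
python3 -m pendant '{"offset":[[-0.005,0.25,0.006],[-0.005,0.45,0.006],[-0.005,0.6,0.006],[-0.005,0.69,0.006],[-0.005,0.71,0.006],[-0.005,0.71,0.006]],"turn":[[0,0,0],[0,0,0],[0,0,0],[0,0,0],[0,0,0],[0,0,0]]}'; python3 -m pendant '{"offset":[[0,0,0],[0,0,0],[0,0,0],[0,0,0],[0,0,0],[0,-0.25,0],[0,-0.5,0],[0,-0.65,0],[0,-0.65,0]],"turn":[[0,0,0],[0,0,0],[0,0,0],[0,0,0],[0,0,0],[0,0,0],[0,0,0],[0,0,0],[0,0,0]]}' 0 40; python3 wp.py 0.6457,-0.0297,0.14,7.3 0.6457,-0.0297,0.0325,7.3
```

```text
clock: 13.42
position: [0.5206, 0.107, 0.0134]
ee_rot: [-0.705, -0.047, 0.045, 0.706]
ft_force: [0.7, 1.0, -0.1]
grip_width: 0.801
clock: 14.55
position: [0.522, 0.1073, 0.1464]
ee_rot: [-0.705, -0.048, 0.043, 0.706]
ft_force: [0.5, 1.1, -0.8]
grip_width: 0.562
t 14.55 pos [0.522  0.1073 0.1464] yaw 7.4 q7 -0.32 grip 0.562 f [ 0.5  1.1 -0.8]
0.6457,-0.0297,0.14,7.3 off [0.524, 0.036, -0.759] turn [0.0, 0.003, 0.009] rows 3.0
0.6457,-0.0297,0.0325,7.3 off [0.52, 0.573, -0.759] turn [0.0, 0.003, 0.009] rows 3.5
```

```bash
python3 -m pendant '{"offset":[[0.17,0,-0.25],[0.35,0,-0.5],[0.52,0,-0.75],[0.52,0,-0.76],[0.52,0.02,-0.76],[0.52,0.2,-0.76],[0.52,0.4,-0.76],[0.52,0.5,-0.76],[0.52,0.55,-0.76],[0.52,0.575,-0.76],[0.52,0.578,-0.76]],"turn":[[0,0,0.01],[0,0,0.01],[0,0,0.015],[0,0,0.02],[0,0,0.02],[0,0,0.02],[0,0,0.02],[0,0,0.02],[0,0,0.02],[0,0,0.02],[0,0,0.02]]}'; python3 wp.py 0.6457,-0.0297,0.031,7.3
```

```text
clock: 15.92
position: [0.6464, -0.0295, 0.033]
ee_rot: [0.706, 0.044, -0.048, -0.705]
ft_force: [-4.1, -0.1, 7.7]
grip_width: 0.568
t 15.93 pos [ 0.6464 -0.0295  0.033 ] yaw 7.5 q7 -0.15 grip 0.568 f [-4.1 -0.1  7.7]
0.6457,-0.0297,0.031,7.3 off [-0.003, 0.01, -0.0] turn [0.0, 0.003, -0.009] rows 0.0
```

Jar 2 is touching the board. I'll release it and move to the lids. Lid B is at (0.520, -0.0955).

```bash
python3 -m pendant '{"offset":[[0,0,0],[0,0,0],[0,0,0],[0,0,0],[0,-0.15,0],[0,-0.4,0],[0,-0.6,0],[0,-0.6,0]],"turn":[[0,0,0],[0,0,0],[0,0,0],[0,0,0],[0,0,0],[0,0,0],[0,0,0],[0,0,0]]}' 80; python3 wp.py 0.520,-0.0955,0.15,-2
```

```text
clock: 16.92
position: [0.6491, -0.029, 0.1568]
ee_rot: [0.706, 0.046, -0.046, -0.705]
ft_force: [-0.2, -0.4, -0.9]
grip_width: 0.8
t 16.93 pos [ 0.6491 -0.029   0.1568] yaw 7.5 q7 -0.10 grip 0.800 f [-0.2 -0.4 -0.9]
0.520,-0.0955,0.15,-2 off [-0.683, 0.035, -0.246] turn [0.002, 0.21, -0.001] rows 2.3
```

```bash
python3 -m pendant '{"offset":[[-0.3,0,-0.1],[-0.6,0,-0.2],[-0.68,0.03,-0.246],[-0.68,0.03,-0.246],[-0.68,0.03,-0.246]],"turn":[[0,0.1,0],[0,0.2,0],[0,0.21,0],[0,0.21,0],[0,0.21,0]]}' 50; python3 - <<'E'
from h import *
snap('wrist','w5')
E
  python3 comp.py wrist w5 .030 .045 278,230 278,225 278,220;  python3 wp.py 0.520,-0.0955,0.012,-2
```

```text
clock: 17.55
position: [0.5213, -0.0947, 0.1509]
ee_rot: [0.707, -0.012, 0.012, -0.707]
ft_force: [-0.5, -0.2, 0.0]
grip_width: 0.498
278,230 none [ 0.519 -0.133  0.001]
278,225 none [ 0.519 -0.128  0.   ]
278,220 none [ 0.52  -0.12   0.009]
t 17.60 pos [ 0.5215 -0.0944  0.151 ] yaw -1.9 q7 -0.07 grip 0.504 f [ 0.1  0.2 -0.5]
0.520,-0.0955,0.012,-2 off [-0.007, 0.695, -0.005] turn [0.001, 0.002, -0.001] rows 2.2
```

View pics/w5.png

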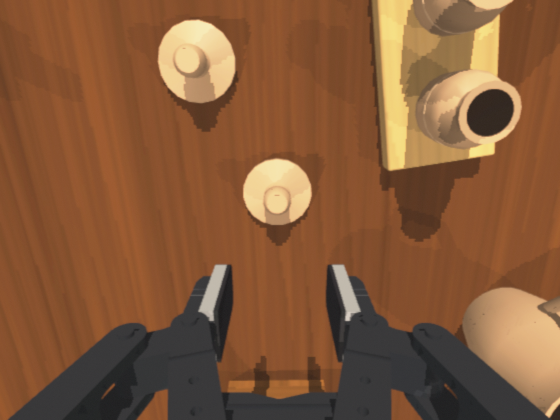

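```bash
python3 comp.py wrist w5 .030 .045 277,199 189,60; python3 comp.py wrist w5 .076 .09 463,108; python3 -m pendant '{"offset":[[-0.007,0.25,-0.005],[-0.007,0.45,-0.005],[-0.007,0.6,-0.005],[-0.007,0.67,-0.005],[-0.007,0.69,-0.005],[-0.007,0.69,-0.005]],"turn":[[0,0,0],[0,0,0],[0,0,0],[0,0,0],[0,0,0],[0,0,0]]}'; python3 -m pendant '{"offset":[[0,0,0],[0,0,0],[0,0,0],[0,0,0],[0,0,0],[0,-0.25,0],[0,-0.5,0],[0,-0.6,0],[0,-0.6,0]],"turn":[[0,0,0],[0,0,0],[0,0,0],[0,0,0],[0,0,0],[0,0,0],[0,0,0],[0,0,0],[0,0,0]]}' 0 40; python3 wp.py 0.509,-0.3,0.135,-2
```

```text
277,199 598 z med 0.0355 rect [520.2 -95.1] [21.1 21.2] 87.5 circ [519.9 -95.4] 11.1
189,60 874 z med 0.0355 rect [463.1   8.5] [21.5 21.6] 31.2 circ [462.9   8.3] 11.1
463,108 3039 z med 0.0824 rect [646.5 -29.6] [35.6 35.5] 47.5 circ [646.7 -29.4] 18.4
clock: 18.35
position: [0.5207, -0.0953, 0.0137]
ee_rot: [0.707, -0.011, 0.012, -0.707]
ft_force: [0.3, -0.5, -0.1]
grip_width: 0.498
clock: 19.48
position: [0.5218, -0.0955, 0.1356]
ee_rot: [0.708, -0.01, 0.013, -0.706]
ft_force: [0.1, 0.2, -1.1]
grip_width: 0.226
t 19.48 pos [ 0.5218 -0.0955  0.1356] yaw -1.9 q7 -0.08 grip 0.226 f [ 0.1  0.2 -1.1]
0.509,-0.3,0.135,-2 off [-0.03, 0.005, -1.024] turn [0.003, 0.002, 0.005] rows 3.3
```

```bash
python3 -m pendant '{"offset":[[-0.01,0,-0.3],[-0.02,0,-0.6],[-0.03,0,-0.9],[-0.03,0,-1],[-0.03,0,-1]],"turn":[[0,0,0],[0,0,0],[0,0,0],[0,0,0],[0,0,0]]}'; python3 wp.py 0.5115,-0.426,0.135,-2
```

```text
clock: 20.1
position: [0.5083, -0.2959, 0.1346]
ee_rot: [0.707, -0.012, 0.014, -0.707]
ft_force: [0.5, 1.1, -1.1]
grip_width: 0.227
t 20.10 pos [ 0.5083 -0.2959  0.1346] yaw -2.0 q7 0.27 grip 0.227 f [ 0.5  1.1 -1.1]
0.5115,-0.426,0.135,-2 off [0.039, -0.001, -0.649] turn [0.001, -0.001, 0.003] rows 2.1
```

```bash
python3 -m pendant '{"offset":[[0.02,0,-0.3],[0.03,0,-0.6],[0.03,0,-0.65],[0.03,0,-0.65],[0.03,0,-0.65]],"turn":[[0,0,0],[0,0,0],[0,0,0],[0,0,0],[0,0,0]]}'; python3 - <<'E'
from h import *
snap('wrist','w6')
E
python3 wp.py
```

```text
clock: 20.72
position: [0.511, -0.423, 0.1348]
ee_rot: [-0.707, 0.01, -0.012, 0.707]
ft_force: [-0.1, 0.2, -1.3]
grip_width: 0.229
t 20.77 pos [ 0.5109 -0.4234  0.135 ] yaw -1.8 q7 0.43 grip 0.228 f [ 0.   0.1 -0.6]
```

View pics/w6.png

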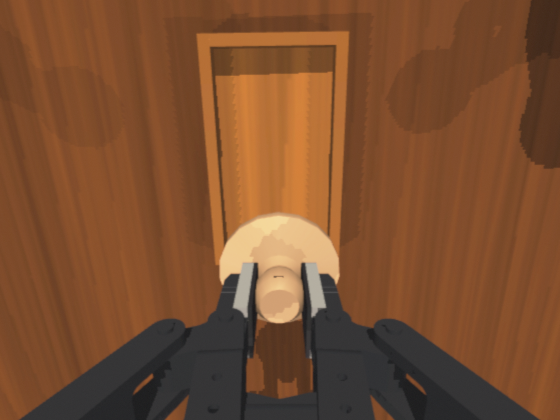

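The lid is held level. The tray's far rim runs from (198,33) to (349,32), so I can locate the tray from it.

```bash
python3 - <<'E'
from h import *
P=cloud('wrist','w6'); m=(P[...,2]>.018)&(P[...,2]<.027)
for v in (60,100,150,190):
    c=np.where(m[v])[0]; print(v,c.min(),c.max(),P[v,c.min()].round(4),P[v,c.max()].round(4))
for u in (215,250,300,335):
    c=np.where(m[:120,u])[0]; print(u,c.min(),P[c.min(),u].round(4))
E
```

```text
60 199 347 [ 0.461  -0.3202  0.0219] [ 0.5603 -0.3235  0.0226]
100 203 345 [ 0.461  -0.3459  0.0216] [ 0.5599 -0.3491  0.0215]
150 207 343 [ 0.4604 -0.3807  0.0217] [ 0.5595 -0.384   0.0214]
190 210 341 [ 0.4597 -0.411   0.0217] [ 0.5586 -0.4141  0.0223]
215 33 [ 0.4734 -0.3044  0.0231]
250 33 [ 0.4962 -0.3049  0.0213]
300 32 [ 0.5291 -0.3054  0.0216]
335 32 [ 0.5523 -0.3059  0.0199]
```

```bash
python3 -m pendant '{"offset":[[-0.01,0.2,-0.018],[-0.01,0.38,-0.018],[-0.01,0.48,-0.018],[-0.01,0.54,-0.018],[-0.01,0.56,-0.018],[-0.01,0.565,-0.018],[-0.01,0.565,-0.018]],"turn":[[0,0,0],[0,0,0],[0,0,0],[0,0,0],[0,0,0],[0,0,0],[0,0,0]]}'; python3 -m pendant '{"offset":[[0,0,0],[0,0,0],[0,0,0],[0,-0.15,0],[0,-0.4,0],[0,-0.6,0],[0,-0.6,0]],"turn":[[0,0,0],[0,0,0],[0,0,0],[0,0,0],[0,0,0],[0,0,0],[0,0,0]]}' 50; python3 wp.py 0.463,0.0084,0.13,-2
```

```text
clock: 21.65
position: [0.5098, -0.4271, 0.0231]
ee_rot: [0.707, -0.01, 0.013, -0.707]
ft_force: [-0.5, 1.3, 3.2]
grip_width: 0.231
clock: 22.52
position: [0.5109, -0.4281, 0.1471]
ee_rot: [0.709, -0.008, 0.015, -0.705]
ft_force: [0.1, 0.9, -0.5]
grip_width: 0.5
t 22.52 pos [ 0.5109 -0.4281  0.1471] yaw -1.8 q7 0.44 grip 0.500 f [ 0.1  0.9 -0.5]
0.463,0.0084,0.13,-2 off [-0.311, 0.072, 2.174] turn [0.006, 0.003, 0.012] rows 7.0
```

```bash
python3 -m pendant '{"offset":[[-0.05,0,0.3],[-0.1,0,0.6],[-0.14,0,0.9],[-0.14,0,1],[-0.14,0,1]],"turn":[[0,0,0.01],[0,0,0.01],[0,0,0.01],[0,0,0.01],[0,0,0.01]]}';  python3 -m pendant '{"offset":[[-0.05,0,0.3],[-0.1,0,0.6],[-0.14,0,0.9],[-0.14,0,1],[-0.14,0,1]],"turn":[[0,0,0],[0,0,0],[0,0,0],[0,0,0],[0,0,0]]}'; python3 wp.py 0.463,0.0084,0.1,-2 0.463,0.0084,0.0137,-2
```

```text
clock: 23.15
position: [0.4894, -0.2264, 0.1456]
ee_rot: [0.709, -0.01, 0.011, -0.705]
ft_force: [-0.6, -0.9, -0.3]
grip_width: 0.499
clock: 23.78
position: [0.4681, -0.0259, 0.1446]
ee_rot: [0.709, -0.01, 0.011, -0.705]
ft_force: [-0.8, -1.0, -0.2]
grip_width: 0.499
t 23.77 pos [ 0.4681 -0.0259  0.1446] yaw -1.7 q7 -0.14 grip 0.499 f [-0.8 -1.  -0.2]
0.463,0.0084,0.1,-2 off [-0.031, 0.222, 0.172] turn [0.006, 0.007, 0.002] rows 0.9
0.463,0.0084,0.0137,-2 off [-0.031, 0.654, 0.174] turn [0.006, 0.007, 0.002] rows 2.2
```

```bash
python3 -m pendant '{"offset":[[-0.03,0,0.17],[-0.03,0,0.174],[-0.03,0.25,0.174],[-0.03,0.45,0.174],[-0.03,0.57,0.174],[-0.03,0.64,0.174],[-0.03,0.655,0.174],[-0.03,0.655,0.174]],"turn":[[0.006,0,0],[0.006,0,0],[0.006,0,0],[0.006,0,0],[0.006,0,0],[0.006,0,0],[0.006,0,0],[0.006,0,0]]}'; python3 -m pendant '{"offset":[[0,0,0],[0,0,0],[0,0,0],[0,0,0],[0,0,0],[0,-0.25,0],[0,-0.5,0],[0,-0.6,0],[0,-0.6,0]],"turn":[[0,0,0],[0,0,0],[0,0,0],[0,0,0],[0,0,0],[0,0,0],[0,0,0],[0,0,0],[0,0,0]]}' 0 40; python3 wp.py 0.510,-0.353,0.135,-1
```

```text
clock: 24.78
position: [0.4639, 0.008, 0.014]
ee_rot: [0.707, -0.01, 0.011, -0.707]
ft_force: [-0.8, -0.1, 0.3]
grip_width: 0.503
clock: 25.9
position: [0.4647, 0.0078, 0.1357]
ee_rot: [0.708, -0.009, 0.013, -0.707]
ft_force: [0.0, 0.3, -0.8]
grip_width: 0.225
t 25.90 pos [0.4647 0.0078 0.1357] yaw -1.7 q7 -0.22 grip 0.225 f [ 0.   0.3 -0.8]
0.510,-0.353,0.135,-1 off [0.281, 0.007, -1.796] turn [0.002, -0.016, 0.008] rows 5.8
```

```bash
python3 -m pendant '{"offset":[[0.05,0,-0.3],[0.1,0,-0.6],[0.14,0,-0.9],[0.15,0,-1],[0.15,0,-1]],"turn":[[0,0,0],[0,0,0],[0,0,0],[0,0,0],[0,0,0]]}';  python3 -m pendant '{"offset":[[0.04,0,-0.25],[0.08,0,-0.5],[0.12,0,-0.75],[0.13,0,-0.79],[0.13,0,-0.79],[0.13,0,-0.79]],"turn":[[0,0,0.01],[0,0,0.01],[0,0,0.01],[0,0,0.01],[0,0,0.01],[0,0,0.01]]}'; python3 - <<'E'
from h import *
snap('wrist','w7')
E
python3 wp.py 0.510,-0.353,0.022,-1
```

```text
clock: 26.52
position: [0.488, -0.1936, 0.1349]
ee_rot: [0.707, -0.01, 0.013, -0.707]
ft_force: [0.1, 1.2, -0.3]
grip_width: 0.228
clock: 27.28
position: [0.5096, -0.3496, 0.1351]
ee_rot: [-0.707, 0.011, -0.009, 0.707]
ft_force: [0.7, 0.4, -0.8]
grip_width: 0.225
t 27.32 pos [ 0.5095 -0.3501  0.1352] yaw -1.7 q7 0.34 grip 0.228 f [ 0.7  0.4 -0.4]
0.510,-0.353,0.022,-1 off [0.005, 0.566, -0.015] turn [-0.0, -0.015, -0.004] rows 1.8
```

View pics/w7.png

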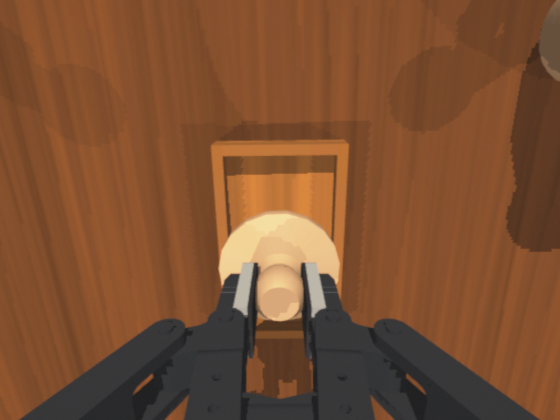

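The held lid is over the near half of the tray and hides the first lid. I'll find the first lid with the scene camera before lowering.

```bash
python3 - <<'E'
from h import *
snap('scene','s2'); P=cloud('scene','s2'); m=(P[...,2]>.026)&(P[...,2]<.055)&(abs(P[...,0]-.51)<.04)&(P[...,1]>-.47)&(P[...,1]<-.31)
q=P[m]; print(len(q),q.mean(0) if len(q) else '', q.min(0) if len(q) else '',q.max(0) if len(q) else '')
E
```

```text
120 [ 0.51413126 -0.42679326  0.0407009 ] [ 0.50273067 -0.43787326  0.02634476] [ 0.52257689 -0.41619875  0.04602577]
```

```bash
python3 -m pendant '{"offset":[[0,0.2,-0.015],[0,0.38,-0.015],[0,0.48,-0.015],[0,0.54,-0.015],[0,0.56,-0.015],[0,0.566,-0.015],[0,0.566,-0.015]],"turn":[[0,0,0],[0,0,0],[0,0,0],[0,0,0],[0,0,0],[0,0,0],[0,0,0]]}'; python3 -m pendant '{"offset":[[0,0,0],[0,0,0],[0,0,0],[0,-0.15,0],[0,-0.4,0],[0,-0.6,0],[0,-0.6,0]],"turn":[[0,0,0],[0,0,0],[0,0,0],[0,0,0],[0,0,0],[0,0,0],[0,0,0]]}' 50; python3 -m pendant '{"offset":[[-0.3,-0.3,0],[-0.6,-0.6,0],[-0.9,-0.6,0],[-0.9,-0.6,0],[-0.9,-0.6,0],[-0.9,-0.6,0],[-0.9,-0.6,0]],"turn":[[0,0,0],[0,0,0],[0,0,0],[0,0,0],[0,0,0],[0,0,0],[0,0,0]]}'
python3 - <<'E'
from h import *
snap('side','f1');snap('scene','f2')
a=cv2.imread('pics/f2.png');cv2.imwrite('pics/f2c.png',cv2.resize(a[100:400,40:440],None,fx=2,fy=2,interpolation=cv2.INTER_CUBIC))
P=cloud('scene','f2')
for n,lo,hi,x0,x1,y0,y1 in [('lids',.036,.055,.46,.56,-.48,-.30),('jars',.078,.09,.58,.70,-.1,.12),('prop',.034,.06,.47,.6,.31,.46)]:
    m=((P[...,2]>lo)&(P[...,2]<hi)&(P[...,0]>x0)&(P[...,0]<x1)&(P[...,1]>y0)&(P[...,1]<y1)).astype(np.uint8)
    k,l,s,_=cv2.connectedComponentsWithStats(m)
    for i in range(1,k):
        q=P[l==i]
        if len(q)>8:
            r=cv2.minAreaRect((q[:,:2]*1000).astype(np.float32)); print(n,len(q),'z',np.median(q[:,2]).round(4),np.round(r[0],1),np.round(r[1],1),round(r[2],1))
E
python3 wp.py
```

```text
clock: 28.25
position: [0.5095, -0.3538, 0.0232]
ee_rot: [0.707, -0.011, 0.01, -0.707]
ft_force: [-1.2, 1.3, 2.8]
grip_width: 0.23
clock: 29.12
position: [0.5115, -0.3546, 0.1469]
ee_rot: [0.709, -0.01, 0.012, -0.706]
ft_force: [-0.7, -0.1, -0.7]
grip_width: 0.502
clock: 30.0
position: [0.332, -0.3481, 0.2655]
ee_rot: [0.708, -0.009, 0.011, -0.706]
ft_force: [0.3, 0.4, -0.8]
grip_width: 0.503
lids 91 z 0.0423 [ 512.3 -352.9] [20.1 21. ] 55.0
lids 100 z 0.0422 [ 511.9 -427. ] [21.2 19.1] 81.7
jars 149 z 0.0817 [638.8  43.2] [34.6 33.5] 43.5
jars 170 z 0.0815 [647.  -29.2] [35.4 33.7] 43.1
prop 293 z 0.04 [535.4 385.5] [91.3 36.5] 84.0
t 30.10 pos [ 0.3319 -0.3482  0.2657] yaw -1.6 q7 0.68 grip 0.498 f [ 0.6  0.5 -0.1]
```

View pics/f2c.png

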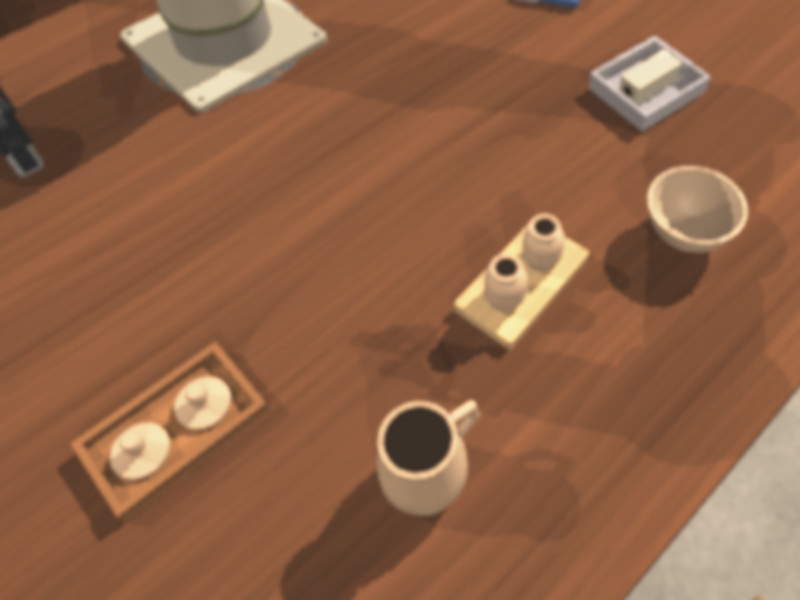

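View pics/f1.png

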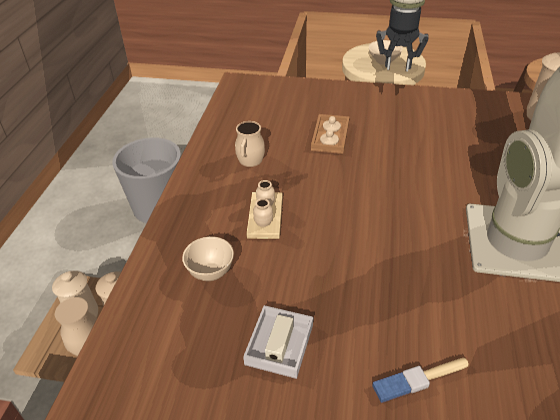

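Both views show all five pieces in their homes. The jars are upright on the board, the lids knob up side by side in the tray, and the prop flat in the box; the bowl and pitcher have not moved. The heights match what they should be.

```bash
python3 -c "
from workcell import manip; print(manip.hand_in())"
```

```text
the job is handed in; nothing more can be done
None
```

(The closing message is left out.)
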